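# Refit the chamber plate of the bench analyser and latch its lid

### The job

Take the aluminium cover plate off the sloped drainer, set it in the analyser's sample well with its near edge under the lip, and press its far corners down past the two spring catches until it sits level on the well floor. Then swing the spring-loaded lid over and press its front edge down until the catch holds it shut. Leave the other things on the bench standing where they are, and never bear on the analyser with more than about 40 N.

Things in the scene. Friction and masses are not known exactly. Their poses are not given: they have to be found in the camera images.
- analyser: Low beige instrument fixed to the bench, 190 (x) x 180 (y) mm, deck 70 mm high. Origin on the bench under the well's centre; x from its front (front face x=-70, back +120 mm) to the lid hinge, y along the hinge, z up. Well in the deck: x -51 to +51.5, y -64 to +64 mm, 20 mm deep, flat floor. The open lid behind it leans over it, in the way of an upright gripper at the well's far part.
- well (a point): Centre of the well's floor, 50 mm above the bench.
- hinge (a point): Middle of the lid's hinge axis (which runs along the analyser's y): 75 mm to +x of the analyser's origin, 70 mm above the bench.
- lid (a joint): Lid angle, rad: 0 shut, grows as it opens up and away from the front (1.57 upright, stop at 1.75); starts at 1.38 to 1.52. A torsion spring (0.35 N m/rad, slack at 1.5) lifts the 0.2 kg lid: let go half-way it springs up. In the last 0.1 rad a striker inside its front flap must be pushed past a sprung nose in the analyser's front face (about 8 to 15 N at the free edge); then it stays shut.
- lid_edge (a point): Middle of the lid's outer face near its free edge, 145 mm from the hinge axis along the lid, 26 mm outside it. The lid is a beige shell 172 mm wide; outer face flat, 8 to 156 mm from the hinge, 26 mm outside the axis (96 mm above the bench when shut); its front flap then hangs 22 mm below the deck; a finger lip 70 mm wide, 4 thick, sticks out 11 mm more. It clears the seated plate.
- plate: Loose aluminium cover plate 100 (x) x 120 (y) x 6 mm, 0.15 to 0.3 kg; on its upper face a rib to grip: 50 mm along x (-30 to +20 mm), 12 mm thick (y), 28 mm high. Origin: centre of the underside, z out of the upper face. Starts on the drainer, tilted 25 degrees, -x edge low. Seated: origin at the centre of the well's floor, upper face 14 mm below the deck, either x end to the front.
- rib (a point): Grip point in the rib: 6 mm below its top, 22 mm above the plate's upper face, 5 mm to -x of the plate's centre.
- drainer: Slate-grey plastic stand fixed to the bench, 130 mm wide (y); its top slopes up at 25 degrees from front (-x, 19 mm high) to back (71 mm), with a 5 mm ledge along the low edge that the plate rests against. Origin on the bench under the slope's middle.
- reagent_bottle: Bystander: bottle, 60 mm across, 150 mm high. Origin at its foot.
- wash_bottle: Bystander: white bottle, 60 mm across, 160 mm high. Origin at its foot.
- beaker: Bystander: open glass vessel, 72 mm across, 85 mm high. Origin at its foot.
- slide_box: Bystander: paper box 85 x 50 x 30 mm. Origin under its centre.
- weight: Bystander: steel balance weight, 34 mm across, 45 mm high. Origin at its foot.
- mug: Bystander: clear measuring jug with a handle, 80 mm across, 100 mm high. Origin at its foot.
- spatula: Bystander: lab spatula 160 mm long lying on the bench, along its x.
- lip (a point): Middle of the inner edge of the lip, underside. The lip (8 mm thick, flush with the deck, as wide as the well) overhangs the well from its near (-x) wall by 7 mm, x -51 to -44; the slot under it is 12 mm high. So the plate cannot go in flat: its near edge goes in first, tilted about 25 degrees, then it is swung down.
- catch_l (a point): Middle of the left (+y) of two sprung steel noses in the well's far wall, at y = +42 and -42 mm: radius 8 mm, 28 mm wide, centred 11.8 mm above the floor, standing out 4.5 mm, pushed back by 4 N plus 600 N/m. The plate's far edge rests on them, about 17 mm above the floor, till each far corner is pressed (some 6 to 20 N at the corner) and snaps under.
- catch_r (a point): Middle of the right (-y) nose, like catch_l.
Not all that is in view belongs to the job. Of the things that look like the plate, the smallest one is meant.

How it is judged:
On the way:
1. the plate lies level on the well floor under both catches while the lid is still open (z of plate in the frame of analyser between 0.047 and 0.0525 m and x of plate in the frame of analyser between -0.006 and 0.006 m and y of plate in the frame of analyser between -0.006 and 0.006 m and angle between the z axis of plate and the z axis of analyser, either way round below 0.03 rad and angle between plate's own z axis and vertical below 0.5 rad and value of joint lid above 0.8 rad), for 0.3 s.
At the end, for the whole second after the job is handed in: the plate lies in the well, its underside's centre within 6 mm of the well's middle in x and y and not more than 2.5 mm above its floor, level within 0.03 rad, upper face up and at rest; the lid is held shut by its catch (joint below 0.04 rad) with nothing touching it (z of plate in the frame of analyser between 0.047 and 0.0525 m and x of plate in the frame of analyser between -0.006 and 0.006 m and y of plate in the frame of analyser between -0.006 and 0.006 m and angle between the z axis of plate and the z axis of analyser, either way round below 0.03 rad and angle between plate's own z axis and vertical below 0.5 rad and value of joint lid below 0.04 rad and linear speed of plate below 0.02 m/s).
It fails at once if a bystander is pushed more than 40 mm from where it stood (distance of any of reagent_bottle, wash_bottle, beaker, slide_box, weight, mug, spatula from where it was at the start of the episode above 0.04 m).
It fails at once if a standing bystander is knocked over (tilted more than 0.6 rad) (angle between any of reagent_bottle, wash_bottle, beaker, weight, mug's own z axis and vertical above 0.6 rad).
It fails at once if the plate or the robot bears on the analyser or its lid with more than 60 N (contact force between any of the fingers, the arm, plate and analyser above 60 N).
It also fails if it takes over 72 s, if anything falls off the work surface, if the arm or the gripper's body presses on something with over 40 N, if the wrist force passes 120 N, or if a joint passes its speed limit or range.

### The arm

A 7-joint arm with a two-finger parallel gripper is mounted at the origin on the work surface. World frame = base frame: x ahead of the robot, y to its left, z up, the work surface at z = 0. Lengths are in m, angles in rad, forces in N, time in s.
With the tool pointing down it reaches from about 0.425 to 0.875 m from the base axis. Payload 4.7 kg.
Tool frame: the origin (TCP) lies at the very end of the fingers, on their centre line; the grasp point (between the pads) lies 19 mm behind it; x points along the fingers, z is the direction in which the jaws open and shut, and the axes are right-handed (so a half turn about x gives the same grasp; the last joint's range is limited). The gripper opens to 87 mm and grips with 3 to 60 N. Pads are 19 mm wide; open, the fingers measure 117 mm over their backs; the gripper's body (75 mm by 190 mm) begins 51 mm behind the grasp point.
Start: joints at [-1.193, 0.321, -0.07, 1.45, 0.023, 1.371, -0.057], TCP at [0.231, 0.607, 0.223] pointing down, gripper open.
Joint ranges: [-2.86, 2.86], [-0.3, 2.09], [-1.38, 1.24], [0.06, 2.45], [-1.56, 4.7], [0.09, 2.05], [-2.69, 2.69]. Speed limits (rad/s): [2.57, 2.57, 3.14, 3.14, 3.14, 3.14, 3.14].

### API

Orientations are given as a 3x3 rotation matrix whose columns are the frame's x, y, z axes.
In Python, from station import arm gives the robot as it stands. The module is installed in compiled form; this text tells all that it offers. Calls block until the motion is done:
- arm.reach(position, orientation): joint-space move of the TCP to a pose.
- arm.move_straight(position, rate=0.15, frame=None, threshold=None): straight line of the TCP; frame=None keeps the orientation; rate is the mean speed in m/s. With threshold (N) it stops when the force on the tool has changed by that much, and returns True; else False.
- arm.move_j(angles): joint-space move.
- arm.open() and arm.clamp(squeeze=None): open the fingers fully, or close them until they stop; squeeze is the grip in N (None keeps the last).
- arm.wait(seconds).
- arm.ik(position, orientation): joint angles nearest the present ones, or None.
- arm.grab_frame(name): name is "scene" or "top" or "wrist"; returns the picture (384x512x3 uint8, red, green, blue); there is no depth.
- arm.camera_params(name): a dict with "intrinsics" (3x3 intrinsics, pixels), "R" (3x3) and "t" (3): a world point X has camera coordinates R X + t; the wrist camera has in their place "tool_from_camera" (4x4, takes a point from camera to tool coordinates, whose origin is the TCP and whose axes are the tool frame's). Camera axes: x right, y down, z forward; pixel columns grow to the right and rows downward; lengths in m; the calibration is good to about 2 mm. A picture is of the moment at which its call begins: read the wrist's pose just before it. camera_params takes no time and is no camera call.
A pose or a line that the arm cannot do raises arm.MotionError and nothing moves.
- arm.job_done(): hands the job in, once; it reports no verdict.
Readings, each from a call of its own:
- arm.read_t(): time.
- arm.read_qpos(): joint angles.
- arm.read_qd(): joint speeds.
- arm.read_effort(): joint torques, N m.
- arm.read_tool_pos(): TCP position.
- arm.read_tcp_rot(): TCP orientation.
- arm.read_ft_force(): force on the tool from outside, world axes, zero at the start.
- arm.read_ft_torque(): the same for the moment, N m.
- arm.read_finger_gap(): opening from 0.0 (shut) to 1.0 (fully open).
Only numpy, scipy, OpenCV 4.12 (cv2) and the standard library are available. Lean on these libraries where they do the work, as an engineer would, in place of code of your own. Each camera call takes 0.05 s, during which the arm holds its last target. There are 200 camera calls.

## Working session

There is one attempt and no reset: what is moved stays moved. The work goes in short steps, each a Python script; the robot and the scene stay as the last script left them, time stands still between calls to the robot, and variables do not carry over. Pictures are saved under pics/ and viewed, about 8 in all and at most 12, crops included, and the job is handed in when it is done.

```bash
mkdir -p pics; python3 - <<'E'
from station import arm
import cv2,numpy as np
for n in("scene","top"):
    im=arm.grab_frame(n); cv2.imwrite(f"pics/{n}0.png",cv2.resize(im[:,:,::-1],None,fx=1.5,fy=1.5,interpolation=cv2.INTER_CUBIC))
    p=arm.camera_params(n);print(n,p["intrinsics"].round(1).tolist(),p["R"].round(4).tolist(),p["t"].round(4).tolist())
print(arm.camera_params("wrist"))
print(arm.read_tcp_rot().round(3).tolist(),arm.read_tool_pos(),arm.read_t())
E
```

```text
scene [[380.1, 0.0, 258.8], [0.0, 380.1, 188.3], [0.0, 0.0, 1.0]] [[0.162, 0.9866, 0.0189], [0.6766, -0.0971, -0.7299], [-0.7183, 0.1311, -0.6833]] [-0.1584, -0.2764, 1.5923]
top [[427.9, 0.0, 265.4], [0.0, 427.9, 189.8], [0.0, 0.0, 1.0]] [[0.0294, -0.9995, -0.0113], [-0.9864, -0.0272, -0.162], [0.1616, 0.0159, -0.9867]] [0.0583, 0.5177, 1.3063]
{'intrinsics': array([[274.1849983 ,   0.        , 251.85256161],
       [  0.        , 274.1849983 , 187.2679134 ],
       [  0.        ,   0.        ,   1.        ]]), 'tool_from_camera': array([[-6.50449031e-04, -2.74306473e-01,  9.61642104e-01,
        -1.62879176e-01],
       [ 1.98330830e-04, -9.61642324e-01, -2.74306401e-01,
         7.46329931e-02],
       [ 9.99999769e-01,  1.23009435e-05,  6.79902748e-04,
         3.77313334e-04],
       [ 0.00000000e+00,  0.00000000e+00,  0.00000000e+00,
         1.00000000e+00]])}
[[-0.001, -0.935, 0.356], [-0.002, 0.356, 0.935], [-1.0, -0.0, -0.002]] [0.23115029 0.60696876 0.22157439] 0.1
```

View pics/scene0.png

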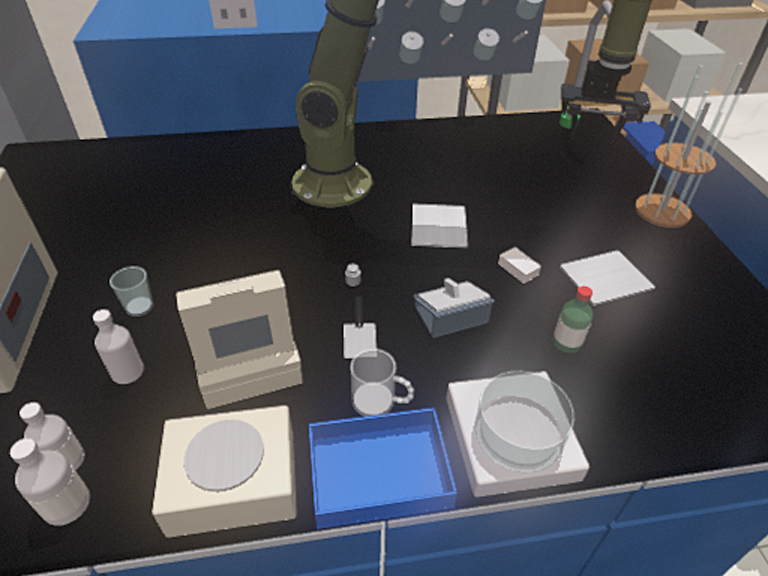

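View pics/top0.png

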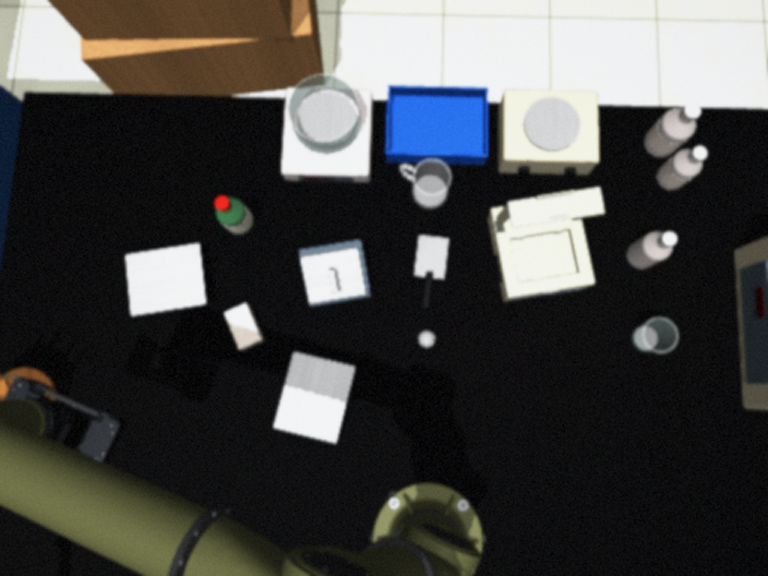

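The scene view shows the analyser with its open lid at about (240,335), the drainer with the ribbed plate at (452,300), and the jug at (375,385). In the top view the analyser is at (543,250) and the drainer at (335,272). The white sheets are decoys.

```bash
cat > h.py <<'E'
from station import arm
import cv2,numpy as np
def cam(n):
    p=arm.camera_params(n);K=p["intrinsics"]
    if n!="wrist": return K,p["R"],p["t"]
    R=arm.read_tcp_rot();t=arm.read_tool_pos();T=p["tool_from_camera"]
    Rc=R@T[:3,:3];c=R@T[:3,3]+t
    return K,Rc.T,-Rc.T@c
def ray(C,uv,z):
    K,R,t=C;d=R.T@np.linalg.solve(K,[uv[0],uv[1],1.]);c=-R.T@t
    return c+d*(z-c[2])/d[2]
def proj(C,X):
    K,R,t=C;q=(np.atleast_2d(X)@R.T+t)@K.T;return q[:,:2]/q[:,2:]
def shot(n,name,crop=None,f=1.5):
    C=cam(n);im=arm.grab_frame(n)[:,:,::-1];np.savez(f"pics/{name}.npz",K=C[0],R=C[1],t=C[2],im=im)
    if crop: im=im[crop[1]:crop[3],crop[0]:crop[2]]
    cv2.imwrite(f"pics/{name}.png",cv2.resize(im,None,fx=f,fy=f,interpolation=cv2.INTER_CUBIC));return C
def load(name):
    z=np.load(f"pics/{name}.npz");return z["K"],z["R"],z["t"]
def down(yaw): # tool x down, jaw axis z at yaw in the plane
    z=np.array([np.cos(yaw),np.sin(yaw),0]);x=np.array([0,0,-1.]);return np.stack([x,np.cross(z,x),z],1)
def rpt(): print("t",round(arm.read_t(),2),"p",arm.read_tool_pos().round(4),"F",arm.read_ft_force().round(1),"gap",round(arm.read_finger_gap(),3))
E
python3 - <<'E'
from h import *
C=cam("top")
P=lambda u,v,z:print((u,v),ray(C,(u/1.5,v/1.5),z).round(3))
print("analyser deck corners");[P(*a) for a in((489,207,.07),(505,300,.07),(595,284,.07),(510,262,.07))]
print("drainer");[P(*a) for a in((309,304,.02),(369,297,.02),(301,249,.07),(360,241,.07),(335,272,.05))]
print("others");[P(*a) for a in((237,225,.05),(430,190,.05),(426,340,.03),(243,327,.03),(432,255,0),(650,255,.05),(655,337,.04))]
for p,y in(((.52,.2,.27),np.pi/2),((.55,-.25,.30),np.pi/2)):
    for yy in (y,-y):
        q=arm.ik(np.array(p),down(yy));print(None if q is None else np.round(q,2),down(yy)[:,1])
E
```

```text
analyser deck corners
(489, 207) [ 0.681 -0.113  0.07 ]
(505, 300) [ 0.486 -0.147  0.07 ]
(595, 284) [ 0.524 -0.331  0.07 ]
(510, 262) [ 0.565 -0.157  0.07 ]
drainer
(309, 304) [0.473 0.262 0.02 ]
(369, 297) [0.491 0.135 0.02 ]
(301, 249) [0.581 0.277 0.07 ]
(360, 241) [0.601 0.155 0.07 ]
(335, 272) [0.538 0.206 0.05 ]
others
(237, 225) [0.634 0.42  0.05 ]
(430, 190) [0.722 0.011 0.05 ]
(426, 340) [0.402 0.012 0.03 ]
(243, 327) [0.419 0.397 0.03 ]
(432, 255) [0.59  0.002 0.   ]
(650, 255) [ 0.592 -0.453  0.05 ]
(655, 337) [ 0.421 -0.461  0.04 ]
[-0.64  0.1   0.25  1.62 -0.02  1.42  1.18] [-1.000000e+00  6.123234e-17  0.000000e+00]
[-0.83  0.1   0.45  1.63 -0.04  1.42 -1.95] [1.000000e+00 6.123234e-17 0.000000e+00]
[ 0.2   0.2   0.22  1.46 -0.04  1.49  1.99] [-1.000000e+00  6.123234e-17  0.000000e+00]
[ 0.27  0.2   0.13  1.45 -0.03  1.49 -1.17] [1.000000e+00 6.123234e-17 0.000000e+00]
```

```bash
python3 - <<'E'
from h import *
p=arm.read_tool_pos();arm.move_straight(p+[0,0,.06],rate=.3)
arm.reach(np.array([.53,.205,.24]),down(np.pi/2+.17));rpt();shot("wrist","w_dr",f=1.56)
arm.reach(np.array([.56,-.23,.27]),down(np.pi/2+.2));rpt();shot("wrist","w_an",f=1.56)
E
```

```text
t 2.27 p [0.5295 0.2063 0.2397] F [-0.2  0.1  0.9] gap 1.001
t 3.93 p [ 0.5607 -0.2281  0.2697] F [-0.4 -0.8 -0.5] gap 1.003
```

View pics/w_dr.png

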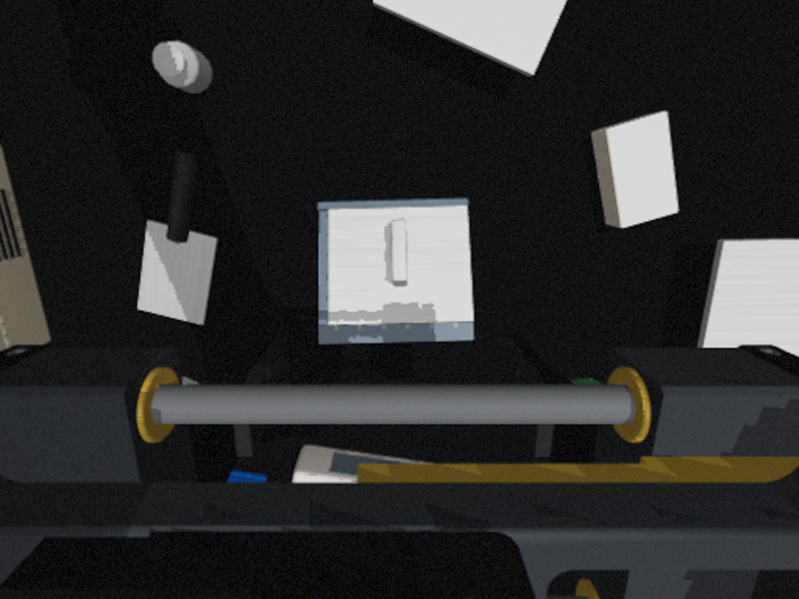

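View pics/w_an.png

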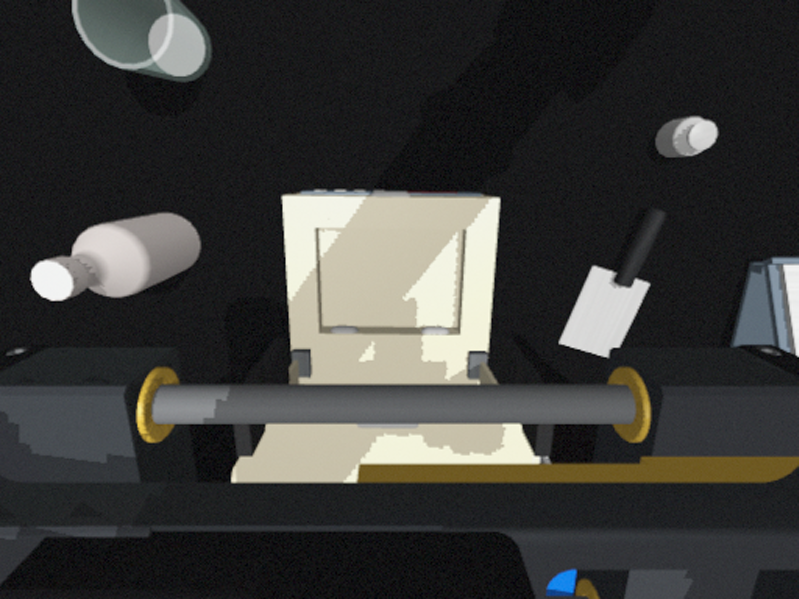

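In the drainer view the plate spans about (328–473, 205–325) with its rib at (398,252). In the analyser view the deck's front corners are at (283,196) and (499,199), and the well spans (317–465, 228–333). I'll enlarge both to read the corners more exactly.

```bash
python3 - <<'E'
import numpy as np,cv2
a=np.load("pics/w_dr.npz")["im"][122:226,196:310];b=np.load("pics/w_an.npz")["im"][118:238,178:328]
A=cv2.resize(a,None,fx=3.5,fy=3.5,interpolation=cv2.INTER_CUBIC);B=cv2.resize(b,None,fx=2.6,fy=2.6,interpolation=cv2.INTER_CUBIC)
# stretch the highlights so that plate/rib edges show
A=np.clip((A.astype(float)-40)*1.15,0,255).astype(np.uint8)
H=max(A.shape[0],B.shape[0]);o=np.zeros((H,A.shape[1]+B.shape[1]+2,3),np.uint8);o[:A.shape[0],:A.shape[1]]=A;o[:B.shape[0],A.shape[1]+2:]=B
print(o.shape,A.shape);cv2.imwrite("pics/crops.png",o)
E
```

```text
(364, 791, 3) (364, 399, 3)
```

View pics/crops.png

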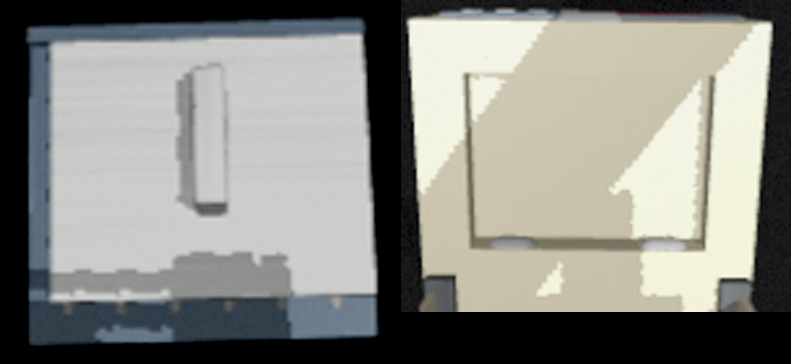

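```bash
cat > fit.py <<'E'
from h import *
from scipy.optimize import least_squares
Rz=lambda a:np.array([[np.cos(a),-np.sin(a),0],[np.sin(a),np.cos(a),0],[0,0,1]])
Ry=lambda a:np.array([[np.cos(a),0,np.sin(a)],[0,1,0],[-np.sin(a),0,np.cos(a)]])
src=lambda p,s,o:(np.array(p)+.5)/s-.5+o
T25=np.radians(25)
def fit_an():
    C=load("w_an");uv=src([(8,21),(371,24),(64,74),(312,75),(69,249),(303,249)],2.6,(178,118))
    X=np.array([(-70,-90,70),(-70,90,70),(-44,-64,70),(-44,64,70),(51.5,-64,70),(51.5,64,70)])/1e3
    f=lambda q:((proj(C,X@Rz(q[2]).T+[q[0],q[1],0])-uv)).ravel()
    return least_squares(f,[.57,-.23,.2])
def fit_dr():
    C=load("w_dr");uv=src([(50,42),(362,36),(377,295),(50,301),(195,68),(222,66),(227,203),(195,203),(30,341),(377,335)],3.5,(196,122))
    P=np.array([(-50,-60,6),(-50,60,6),(50,60,6),(50,-60,6),(-30,-6,34),(-30,6,34),(20,6,34),(20,-6,34)])/1e3
    D=np.array([(55.8,-65,71),(55.8,65,71)])/1e3
    def pose(q):
        x,y,a,s,dy=q; o=np.array([x,y,0])+Rz(a)@[s*np.cos(T25),dy,.045+s*np.sin(T25)]
        return o,Rz(a)@Ry(-T25)
    def f(q):
        o,R=pose(q);return (np.r_[proj(C,P@R.T+o),proj(C,D@Rz(q[2]).T+[q[0],q[1],0])]-uv).ravel()
    r=least_squares(f,[.535,.205,.16,-.005,0]);return r,pose(r.x)
if __name__=="__main__":
    r=fit_an();print(r.x.round(4),r.fun.reshape(-1,2).round(1).tolist())
    r,(o,R)=fit_dr();print(r.x.round(4),r.fun.reshape(-1,2).round(1).tolist());print(o.round(4))
E
python3 fit.py
```

```text
[ 0.5776 -0.2269  0.1939] [[-0.2, -0.3], [-0.6, -0.2], [-0.8, -0.3], [0.9, 0.1], [0.1, 0.1], [0.6, 0.8]]
[ 0.5354  0.209   0.1931 -0.0025  0.0037] [[0.2, 0.0], [0.3, -0.2], [-0.3, 0.1], [-0.2, 0.3], [-1.1, -0.8], [0.9, -0.4], [0.5, 0.3], [-0.3, 0.5], [-0.4, 0.2], [0.4, -0.0]]
[0.5324 0.2121 0.0439]
```

```bash
cat > plan.py <<'E'
from fit import *
AX,AY,AA=.5776,-.2269,.1939   # analyser
A=lambda x,y,z:np.array([AX,AY,0])+Rz(AA)@(np.array([x,y,z])/1e3)      # mm, analyser frame
def tilt(yaw,lean): # tool frame: jaws along object's y, body leaning to -x by lean (rad)
    a=Rz(yaw)@[np.sin(lean),0,-np.cos(lean)];z=Rz(yaw)@[0,1.,0];return np.stack([a,np.cross(z,a),z],1)
L=np.radians(10)
GP=np.array([-.005,0,.0305])   # grip point in the plate (24.5 above upper face)
def tool_for(o,yaw,th):   # plate origin, yaw, tilt(-x low) -> TCP, R
    R=tilt(yaw,th+L);return o+Rz(yaw)@Ry(-th)@GP+.019*R[:,0],R
def by_edge(x,z,th,y=0): # pose with plate's lower near edge at analyser (x,z) mm
    o=A(x,y,z)+Rz(AA)@Ry(-th)@[.05,0,0];return tool_for(o,AA,th)
E
python3 - <<'E'
from plan import *
r,(o,R)=fit_dr();yaw=r.x[2]
def T(n,pr):
    q=arm.ik(*pr);print(n,pr[0].round(3),None if q is None else q.round(2))
g=tool_for(o,yaw,T25);T("grasp",g);T("pre",(g[0]-.1*g[1][:,0],g[1]))
for x,z,th in((-110,120,25),(-41,88,25),(-41,52,25),(-48,51,25),(-49,50,12)):T((x,z,th),by_edge(x,z,np.radians(th)))
for y in(42,-42):
  for l in (20,30):T(("press",y,l),(A(41,y,60),tilt(AA,np.radians(l))))
H=np.array([75,70])
for th in(1.6,1.45,1.2,.9,.6,.3,.1,0):
    for k in (0,.3,.5):
        x=75-138*np.cos(th)+30*np.sin(th);z=70+138*np.sin(th)+30*np.cos(th)
        T(("lid",th,k),(A(x,0,z),tilt(AA,-k*th)))
E
```

```text
grasp [0.526 0.211 0.054] [-0.16  0.   -0.4   2.35  0.8   0.3   0.49]
pre [0.47  0.2   0.136] [-0.35 -0.29 -0.25  2.39  0.34  0.5   0.9 ]
(-110, 120, 25) [ 0.508 -0.241  0.151] None
(-41, 88, 25) [ 0.575 -0.227  0.119] [ 1.66  0.22 -1.15  2.08 -0.4   0.55  2.63]
(-41, 52, 25) [ 0.575 -0.227  0.083] [ 1.63  0.32 -1.14  2.1  -0.27  0.46  2.55]
(-48, 51, 25) [ 0.569 -0.229  0.082] [ 1.64  0.31 -1.14  2.12 -0.31  0.46  2.59]
(-49, 50, 12) [ 0.573 -0.228  0.072] [-0.14  0.21  0.67  2.02 -0.58  0.73  2.66]
('press', 42, 20) [ 0.61  -0.178  0.06 ] [-0.19  0.26  0.59  1.98 -0.52  0.71  2.49]
('press', 42, 30) [ 0.61  -0.178  0.06 ] [ 0.3   0.18  0.12  2.09 -0.66  0.52  2.69]
('press', -42, 20) [ 0.626 -0.26   0.06 ] [-0.    0.36  0.56  1.85 -0.6   0.79  2.65]
('press', -42, 30) [ 0.626 -0.26   0.06 ] [ 0.93  0.32 -0.44  1.94 -0.4   0.54  2.61]
('lid', 1.6, 0) [ 0.685 -0.206  0.207] [-0.17  0.52  0.63  1.31 -0.3   1.41  2.21]
('lid', 1.6, 0.3) [ 0.685 -0.206  0.207] [-0.08  0.92  0.64  0.76 -0.24  1.97  2.17]
('lid', 1.6, 0.5) [ 0.685 -0.206  0.207] None
('lid', 1.45, 0) [ 0.664 -0.21   0.211
[... 990 characters left out ...]
 0.66  1.76 -0.17  1.18  2.28]
('lid', 0.3, 0.3) [ 0.531 -0.236  0.139] [-0.19  0.33  0.65  1.69 -0.15  1.27  2.26]
('lid', 0.3, 0.5) [ 0.531 -0.236  0.139] [-0.19  0.37  0.65  1.64 -0.14  1.32  2.24]
('lid', 0.1, 0) [ 0.519 -0.238  0.114] [-0.18  0.27  0.66  1.8  -0.18  1.13  2.3 ]
('lid', 0.1, 0.3) [ 0.519 -0.238  0.114] [-0.18  0.29  0.65  1.78 -0.17  1.16  2.29]
('lid', 0.1, 0.5) [ 0.519 -0.238  0.114] [-0.18  0.3   0.65  1.77 -0.17  1.17  2.28]
('lid', 0, 0) [ 0.516 -0.239  0.1  ] [-0.18  0.28  0.65  1.83 -0.19  1.1   2.31]
('lid', 0, 0.3) [ 0.516 -0.239  0.1  ] [-0.18  0.28  0.65  1.83 -0.19  1.1   2.31]
('lid', 0, 0.5) [ 0.516 -0.239  0.1  ] [-0.18  0.28  0.65  1.83 -0.19  1.1   2.31]
```

```bash
sed -i 's/^L=.*/L=np.radians(0)/; s/,.0305\]/,.0295]/' plan.py
python3 - <<'E'
from plan import *
r,(o,R)=fit_dr();yaw=r.x[2]
print(arm.read_qpos().round(2))
def T(n,pr):
    q=arm.ik(*pr);print(n,pr[0].round(3),None if q is None else q.round(2))
g=tool_for(o,yaw,T25);T("grasp",g);T("pre",(g[0]-.08*g[1][:,0],g[1]));T("prev",(g[0]+[0,0,.1],g[1]))
for x,z,th in((-110,120,25),(-80,120,25),(-60,110,25),(-41,88,25),(-41,52,25),(-48,51,25),(-49,50,12)):T((x,z,th),by_edge(x,z,np.radians(th)))
def roll(R,a): 
    c,s=np.cos(a),np.sin(a);return R@np.array([[1,0,0],[0,c,-s],[0,s,c]])
for y in(42,-42):
  for ra in (-.6,-.3,.3,.6):T(("press",y,ra),(A(41,y,60),roll(tilt(AA,np.radians(28)),ra)))
E
```

```text
[-0.21  0.23  0.66  1.52 -0.15  1.44  2.23]
grasp [0.524 0.21  0.051] [-0.75  0.04  0.24  2.24  0.28  0.47  1.02]
pre [0.49  0.204 0.124] [-0.69 -0.15  0.13  2.24  0.28  0.66  1.03]
prev [0.524 0.21  0.151] [-0.75 -0.11  0.22  2.14  0.25  0.71  1.08]
(-110, 120, 25) [ 0.505 -0.241  0.149] [-0.25 -0.08  0.82  2.1  -0.34  0.81  2.55]
(-80, 120, 25) [ 0.535 -0.235  0.149] [-0.22 -0.01  0.78  2.05 -0.4   0.81  2.56]
(-60, 110, 25) [ 0.554 -0.231  0.139] [-0.2   0.05  0.75  2.03 -0.46  0.79  2.58]
(-41, 88, 25) [ 0.573 -0.228  0.117] [-0.18  0.12  0.72  2.02 -0.54  0.76  2.63]
(-41, 52, 25) [ 0.573 -0.228  0.081] [ 0.04  0.16  0.49  2.04 -0.58  0.69  2.68]
(-48, 51, 25) [ 0.566 -0.229  0.08 ] [ 0.22  0.15  0.3   2.05 -0.53  0.68  2.65]
(-49, 50, 12) [ 0.571 -0.228  0.07 ] [-0.13  0.29  0.62  1.9  -0.38  0.87  2.45]
('press', 42, -0.6) [ 0.61  -0.178  0.06 ] [ 1.41  0.44 -1.16  2.03  0.29  0.51  2.52]
('press', 42, -0.3) [ 0.61  -0.178  0.06 ] [ 0.97  0.25 -0.62  2.04 -0.25  0.5   2.65]
('press', 42, 0.3) [ 0.61  -0.178  0.06 ] [-0.19  0.22  0.64  2.08 -0.76  0.6   2.45]
('press', 42, 0.6) [ 0.61  -0.178  0.06 ] [-0.17  0.21  0.62  2.08 -0.75  0.6   2.14]
('press', -42, -0.6) [ 0.626 -0.26   0.06 ] [ 1.48  0.6  -1.17  1.9   0.44  0.61  2.54]
('press', -42, -0.3) [ 0.626 -0.26   0.06 ] [ 1.22  0.41 -0.81  1.91 -0.03  0.56  2.6 ]
('press', -42, 0.3) [ 0.626 -0.26   0.06 ] [ 0.02  0.33  0.57  1.95 -0.83  0.7   2.6 ]
('press', -42, 0.6) [ 0.626 -0.26   0.06 ] [ 0.01  0.33  0.58  1.95 -0.83  0.7   2.3 ]
```

```bash
python3 - <<'E'
from plan import *
r,(o,R)=fit_dr();yaw=r.x[2];g=tool_for(o,yaw,T25);n=g[1][:,0]
arm.reach(g[0]-.08*n,g[1]);rpt()
print(arm.move_straight(g[0],rate=.08,threshold=8));rpt();print("err",(arm.read_tool_pos()-g[0]).round(4))
arm.clamp(25);rpt()
arm.move_straight(arm.read_tool_pos()-.03*n,rate=.06);rpt()
arm.move_straight(arm.read_tool_pos()+[-.01,0,.10],rate=.15);rpt()
arm.clamp(35)
shot("wrist","grasped",f=1.5)
E
```

```text
t 5.67 p [0.4914 0.2034 0.1244] F [-0.3 -0.8 -0.4] gap 0.999
False
t 6.83 p [0.5239 0.2106 0.0519] F [0.2 0.1 0.1] gap 1.0
err [0.0002 0.0002 0.0005]
t 8.02 p [0.5236 0.2104 0.0513] F [-1.3 -1.   0.1] gap 0.137
t 8.67 p [0.5111 0.208  0.0787] F [-0.4 -0.2 -2.2] gap 0.135
t 9.49 p [0.5004 0.2075 0.1773] F [-0.4 -0.5 -2.1] gap 0.134
```

View pics/grasped.png

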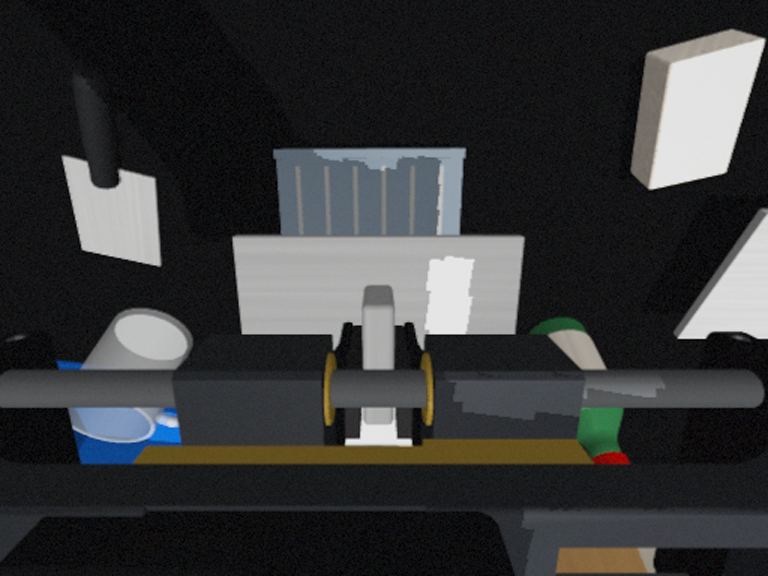

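The plate is held level across the jaws. Its near upper edge runs from (233,236) to (524,236), and the rib's near end is at about (378,290). I'll compare these with the nominal grip.

```bash
python3 - <<'E'
from plan import *
C=load("grasped");t=arm.read_tool_pos();R=arm.read_tcp_rot()
# plate in tool: nominal TCP = o + Rp*GP + .019 toolx ; Rp cols: plate x = -tool y, plate y = tool z, plate z = -tool x
Rp=np.stack([-R[:,1],R[:,2],-R[:,0]],1);o=t-.019*R[:,0]-Rp@GP
uv=np.array([(233,236),(524,236),(364,288),(393,288)])/1.5
X=np.array([(-50,-60,6),(-50,60,6),(-30,-6,34),(-30,6,34)])/1e3
print(proj(C,X@Rp.T+o)-uv, "tilt",np.degrees(np.arccos(Rp[2,2])))
print(proj(C,(X+[.001,0,0])@Rp.T+o)-proj(C,X@Rp.T+o))
print(proj(C,(X+[0,0,.001])@Rp.T+o)-proj(C,X@Rp.T+o))
f=lambda q:(proj(C,X@Ry(q[3]).T@Rp.T+o+Rp@q[:3])-uv).ravel()
r=least_squares(lambda q:np.r_[f(q),q[:3]*1000/2,q[3]/.05],[0,0,0,0]);print(r.x.round(4),f(r.x).round(1))
E
```

```text
[[-1.16663814  1.54145934]
 [ 0.01949964  1.52553881]
 [-2.06332297 12.88413019]
 [ 0.9663497  12.88077304]] tilt 24.90378292872722
[[ 0.15872389  1.60798815]
 [-0.15835335  1.60754725]
 [ 0.02094582  1.75602843]
 [-0.02066676  1.75597628]]
[[-0.55985968  0.28582945]
 [ 0.56002744  0.28565454]
 [-0.07321091  0.6304216 ]
 [ 0.07391864  0.63037837]]
[-0.0008  0.0003  0.0038 -0.1651] [ 1.6 -1.5 -1.8 -1.5 -1.5  1.3  1.6  1.3]
```

```bash
python3 - <<'E'
from plan import *
th=T25
arm.reach(*by_edge(-110,130,th));rpt()
for x,z in((-70,115),(-40,90)):
    p,R=by_edge(x,z,th);arm.move_straight(p,rate=.12,frame=R)
arm.wait(.2);rpt()
p,R=by_edge(-40,60,th);print(arm.move_straight(p,rate=.08,frame=R,threshold=5));rpt()
p,R=by_edge(-40,48,th);print(arm.move_straight(p,rate=.02,frame=R,threshold=3));rpt();print("above nominal floor mm",((arm.read_tool_pos()-by_edge(-40,50,th)[0])@Rz(AA)*1e3).round(1))
shot("wrist","ins",f=1.5);shot("scene","ins_s",crop=(90,150,250,290),f=3.5)
E
```

```text
t 11.41 p [ 0.5058 -0.2399  0.1586] F [-0.2  0.6 -2.1] gap 0.134
t 12.64 p [ 0.5739 -0.2281  0.1195] F [ 0.3 -0.3 -2. ] gap 0.136
False
t 13.17 p [ 0.5739 -0.2284  0.0889] F [ 0.2 -0.3 -1.7] gap 0.136
True
t 13.68 p [ 0.5746 -0.2273  0.0791] F [-0.3  1.5  5.4] gap 0.13
above nominal floor mm [0.7 0.2 0.5]
```

View pics/ins.png

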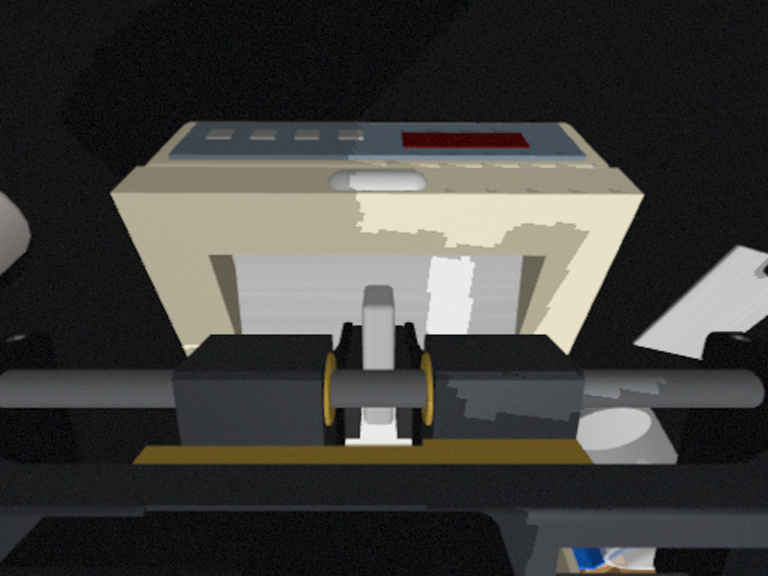

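The near edge has touched the well floor within 0.5 mm of the estimate. The plate (233–524) is centred between the well's sides (210–546). Next I slide it under the lip, then swing it down.

```bash
python3 - <<'E'
from plan import *
loc=lambda th,x=-50,z=50:((arm.read_tool_pos()-by_edge(x,z,th)[0])@Rz(AA)*1e3).round(1)
p0=arm.read_tool_pos();ex=Rz(AA)[:,0]
arm.move_straight(p0+[0,0,.0012],rate=.03);rpt()
print(arm.move_straight(p0+[0,0,.0012]-.012*ex,rate=.025,threshold=4));rpt();d=loc(T25);print("edge rel(-50,50)",d)
# back off 0.8 mm and swing about the edge to 13 deg
xe=-50+d[0]+.8;ze=50+d[2]
for a in(22,19,16,14):
    s=(25-a)/11.; p,R=by_edge(xe-1.2*s,ze,np.radians(a),0)
    print(a,arm.move_straight(p,rate=.03,frame=R,threshold=8));rpt()
    if abs(arm.read_ft_force()+[0,0,2]).max()>9:break
shot("wrist","swung",f=1.5)
E
```

```text
t 14.06 p [ 0.5744 -0.227   0.0799] F [-0.3  0.1 -1.3] gap 0.138
True
t 14.47 p [ 0.5656 -0.2289  0.08  ] F [ 3.   0.5 -0.5] gap 0.137
edge rel(-50,50) [1.5 0.4 1.5]
22 False
t 14.72 p [ 0.5677 -0.2284  0.0779] F [ 0.2 -0.4 -2. ] gap 0.131
19 False
t 14.97 p [ 0.568  -0.2285  0.0754] F [ 0.2  0.6 -2.3] gap 0.139
16 False
t 15.22 p [ 0.5687 -0.2286  0.0734] F [1.7 1.3 1.7] gap 0.136
14 False
t 15.47 p [ 0.5691 -0.2287  0.0721] F [ 1.7  1.7 -1.6] gap 0.136
```

```bash
python3 - <<'E'
from plan import *
for a,x in((12.5,-48.9),(11,-49.0),(10,-49.1)):
    p,R=by_edge(x,51.0,np.radians(a));s=arm.move_straight(p,rate=.02,frame=R,threshold=6);print(a,s);rpt()
    if s:break
arm.open();rpt()
R=arm.read_tcp_rot()
arm.move_straight(arm.read_tool_pos()-.06*R[:,0],rate=.12);rpt()
shot("wrist","rel",f=1.5)
E
```

```text
12.5 False
t 15.78 p [ 0.5701 -0.2286  0.0709] F [0.5 1.  0.1] gap 0.135
11 False
t 16.02 p [ 0.5706 -0.2285  0.0698] F [1.  1.  0.4] gap 0.134
10 False
t 16.27 p [ 0.571  -0.2283  0.069 ] F [ 0.9  0.6 -1.2] gap 0.134
t 17.65 p [ 0.5711 -0.2282  0.0691] F [ 0.3 -0.6  0.5] gap 1.0
t 18.3 p [ 0.5607 -0.2298  0.1279] F [-0.2 -0.1  0.5] gap 1.004
```

View pics/rel.png

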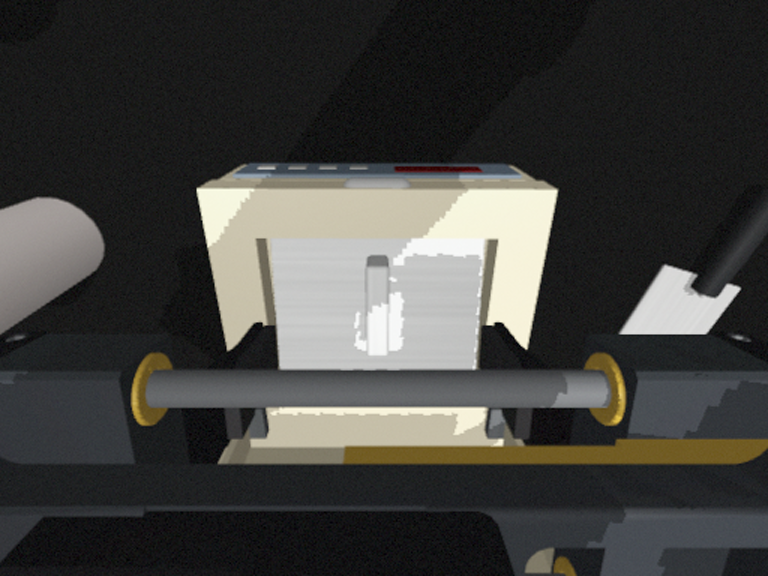

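The plate is released with its near edge under the lip (lip edge at row 238). It lies centred at columns 275–485, with its far side still up. Next I close the fingers and press the corners.

```bash
cat >> plan.py <<'E'
def roll(R,a):
    c,s=np.cos(a),np.sin(a);return R@np.array([[1,0,0],[0,c,-s],[0,s,c]])
RP=roll(tilt(AA,np.radians(28)),.4)
def local(): return (Rz(AA).T@(arm.read_tool_pos()-[AX,AY,0])*1e3).round(1)
E
python3 - <<'E'
from plan import *
arm.clamp(20)
arm.reach(A(5,42,125),RP);rpt()
arm.move_straight(A(40,42,84),rate=.12)
for z in(76,72,69,67,65,63,62,61):
    s=arm.move_straight(A(40,42,z),rate=.025,threshold=28);print(z,s,local(),arm.read_ft_force().round(1))
    if s:break
arm.move_straight(A(36,42,100),rate=.12);rpt()
E
```

```text
t 20.28 p [ 0.5735 -0.1843  0.1249] F [ 0.  -0.1  0.4] gap 0.012
76 False [39.8 41.9 76.1] [ 0.7  0.1 -0.7]
72 False [40.4 41.7 72.9] [-2.6  0.7  5.7]
69 False [40.6 41.9 69.9] [-0.6  0.4  3.6]
67 False [40.8 41.8 67.8] [-0.1  0.6  4.9]
65 False [40.8 41.8 65.7] [0.6 0.5 4.5]
63 False [41.2 41.7 64.2] [0.3 1.3 5. ]
62 False [41.4 41.6 63.9] [-3.4  1.1 10. ]
61 False [41.6 41.5 63.7] [-7.2  1.6 15.9]
t 23.65 p [ 0.6044 -0.1784  0.0992] F [ 0.4 -0.2 -0.3] gap 0.005
```

```bash
python3 - <<'E'
from plan import *
arm.move_straight(A(20,42,115),rate=.2);arm.move_straight(A(20,-42,115),rate=.2);arm.move_straight(A(40,-42,84),rate=.15)
for z in(76,72,69,67,65,63,62,61,60,59):
    s=arm.move_straight(A(40,-42,z),rate=.03,threshold=28);print(z,s,local(),arm.read_ft_force().round(1))
    if s or arm.read_ft_force()[2]>26:break
arm.move_straight(A(20,-42,115),rate=.2);arm.move_straight(A(20,42,115),rate=.2);arm.move_straight(A(40,42,80),rate=.15)
for z in(72,67,65,63,62,61,60,59):
    s=arm.move_straight(A(40,42,z),rate=.03,threshold=28);print(z,s,local(),arm.read_ft_force().round(1))
    if s or arm.read_ft_force()[2]>26:break
arm.move_straight(A(20,42,115),rate=.2)
arm.reach(A(-20,0,185),tilt(AA,np.radians(20)));arm.wait(.2);rpt();shot("wrist","pressed",f=1.5)
E
```

```text
76 False [ 39.8 -42.1  76.1] [-0.3  0.2  0. ]
72 False [ 39.8 -41.9  71.7] [-0.1 -0.5  0.4]
69 False [ 39.9 -41.8  68.7] [-0.7 -0.4 -0.4]
67 False [ 40.2 -42.2  67.2] [0.  0.5 0.5]
65 False [ 40.2 -42.3  65.2] [0.3 0.2 0.8]
63 False [ 40.3 -42.4  63.8] [-1.6 -0.6  4.9]
62 False [ 40.5 -42.4  63.6] [-4.2  1.6 10.5]
61 False [ 40.8 -42.5  63.4] [-6.2  1.  13.6]
60 False [ 41.  -42.5  63.2] [-10.5   2.8  17.1]
59 False [ 41.2 -42.6  63. ] [-12.    2.8  23.1]
72 False [39.9 41.9 72.2] [0.9 0.7 0.1]
67 False [39.8 42.2 66.7] [ 0.1  0.5 -0. ]
65 False [39.9 42.  64.8] [-0.1 -1.1  0.3]
63 False [40.5 41.8 63.8] [-2.9  0.4  4.9]
62 False [40.7 41.7 63.5] [-5.2  1.9 10.2]
61 False [40.9 41.7 63.2] [-8.4  2.3 14.6]
60 False [41.2 41.7 63. ] [-12.4   2.1  19.3]
59 False [41.4 41.6 62.8] [-15.1   2.8  23.9]
t 32.34 p [ 0.557  -0.2291  0.1824] F [ 0.1  0.3 -0.7] gap 0.009
```

View pics/pressed.png

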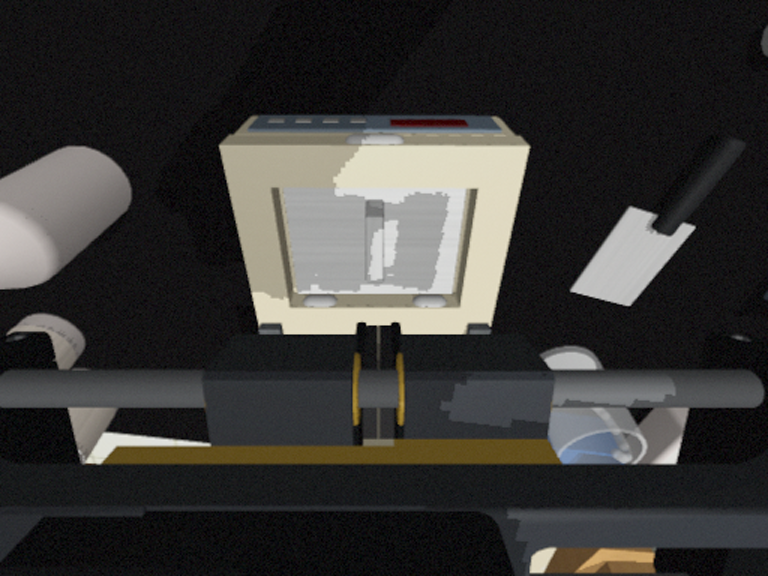

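```bash
python3 - <<'E'
from plan import *
C=load("pressed")
for dx in(0,-1):
  for th in(0,.03,.1):
    X=np.array([(50,-60,6),(50,60,6),(-30,0,34),(20,0,34)])/1e3
    Xw=A(-50+dx,0,50)+((X+[.05,0,0])@Ry(-th).T)@Rz(AA).T
    print(dx,th,(proj(C,Xw)*1.5).round(1).tolist())
N=np.array([A(51.5-4.5,42,61.8),A(51.5-4.5,-42,61.8),A(51.5,-64,70),A(51.5,64,70)]);print("nose tips, well far corners",(proj(C,N)*1.5).round(1).tolist())
im=np.load("pics/pressed.npz")["im"][115:215,175:330];cv2.imwrite("pics/pc.png",cv2.resize(im,None,fx=5,fy=5,interpolation=cv2.INTER_CUBIC))
E
```

```text
0 0 [[297.7, 294.1], [451.6, 294.0], [374.2, 218.2], [374.4, 284.2]]
0 0.03 [[297.1, 296.2], [452.2, 296.1], [374.1, 217.1], [374.4, 284.8]]
0 0.1 [[295.5, 301.0], [453.7, 300.8], [374.1, 214.3], [374.4, 285.7]]
-1 0 [[297.5, 293.1], [451.8, 293.0], [374.2, 216.7], [374.4, 283.0]]
-1 0.03 [[296.9, 295.2], [452.4, 295.1], [374.1, 215.6], [374.4, 283.6]]
-1 0.1 [[295.3, 299.9], [453.9, 299.8], [374.1, 212.8], [374.4, 284.5]]
nose tips, well far corners [[429.6, 295.5], [319.7, 295.6], [289.7, 307.0], [459.5, 306.9]]
```

View pics/pc.png

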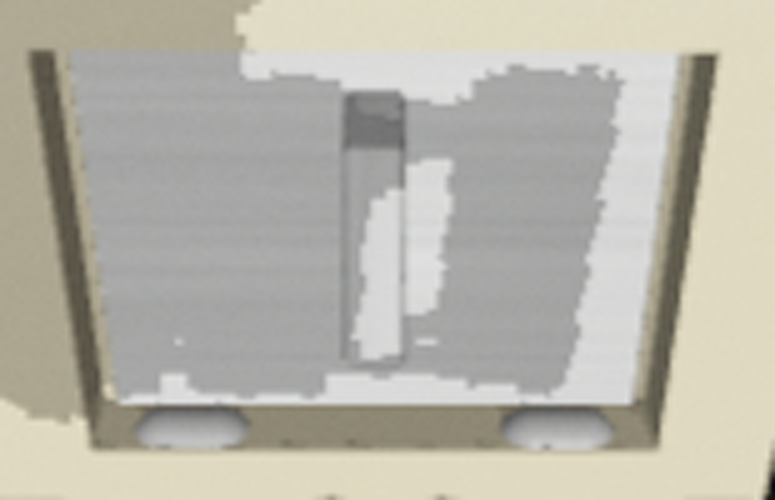

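The far edge is at row 293.4 (293–294 predicted for a level plate). The far corners are at (296, 453) against 298 and 452 predicted, and both noses stand over the edge, so the plate is seated. Next is the lid.

```bash
cat >> plan.py <<'E'
def lidpose(th,s=138,gap=0):
    l=-min(.3,.35*th);phi=th+l;d=26+9.5*np.sin(phi)+gap
    return A(75-s*np.cos(th)+d*np.sin(th),0,70+s*np.sin(th)+d*np.cos(th)),tilt(AA,l)
E
python3 - <<'E'
from plan import *
arm.reach(A(-30,0,300),tilt(AA,0));rpt()
R=tilt(AA,-.3)
print([arm.ik(*x) is not None for x in((A(125,0,300),R),lidpose(1.6,138,20),lidpose(1.6))])
arm.move_straight(A(130,0,300),rate=.3,frame=R);rpt()
p,_=lidpose(1.6,138,15);arm.move_straight(p,rate=.2,threshold=6);rpt();print(local())
for th in np.arange(1.6,1.3,-.05):
    p,R=lidpose(th);s=arm.move_straight(p,rate=.08,frame=R,threshold=10);print(round(th,2),s,local(),arm.read_ft_force().round(1))
    if s:break
E
```

```text
t 32.98 p [ 0.5486 -0.2321  0.2992] F [-0.2 -1.1 -0.5] gap 0.008
[True, True, True]
t 34.05 p [ 0.7043 -0.2027  0.2996] F [-0.4 -0.5 -0.1] gap 0.006
t 34.67 p [ 0.7043 -0.2022  0.2084] F [ 0.7 -0.7 -0. ] gap 0.007
[ 1.290e+02 -2.000e-01  2.084e+02]
1.6 False [114.7  -0.6 209.2] [ 1.1  0.3 -0.9]
1.55 False [107.5  -0.3 209.4] [ 1.2  0.1 -1.4]
1.5 False [ 1.002e+02 -2.000e-01  2.103e+02] [ 0.5 -0.3 -0.9]
1.45 False [ 9.280e+01 -1.000e-01  2.113e+02] [-0.5  0.4 -0.1]
1.4 False [ 8.55e+01 -1.00e-01  2.12e+02] [-1.   0.4  0.1]
1.35 False [ 7.820e+01 -1.000e-01  2.123e+02] [0.3 0.4 0.1]
1.3 False [ 7.080e+01 -1.000e-01  2.122e+02] [-0.1  0.5 -0.6]
```

```bash
python3 - <<'E'
from plan import *
for th in(1.15,1.,.85,.7,.55,.4,.28,.18):
    p,R=lidpose(th,138 if th>.5 else 141);s=arm.move_straight(p,rate=.12,frame=R,threshold=15);print(round(th,2),s,local(),arm.read_ft_force().round(1))
    if s:break
rpt();shot("scene","lid",crop=(90,150,250,290),f=3.5)
E
```

```text
1.15 False [ 4.910e+01 -1.000e-01  2.098e+02] [1.1 0.4 0.2]
1.0 False [2.800e+01 1.000e-01 2.037e+02] [0.4 0.7 0.7]
0.85 False [7.900e+00 1.000e-01 1.943e+02] [0.9 0.1 0.9]
0.7 False [-1.050e+01 -1.000e-01  1.827e+02] [0. 0. 1.]
0.55 False [-26.6   0.  167.7] [ 1.  -1.   1.6]
0.4 False [-43.1   0.  151.7] [ 1.  -0.1  1.6]
0.28 False [-5.240e+01  1.000e-01  1.361e+02] [-0.5  0.1  0.9]
0.18 False [-58.8   0.  122.3] [-1.  -0.6  2.2]
t 39.08 p [ 0.5199 -0.2382  0.1223] F [-1.  -0.6  2.2] gap 0.004
```

View pics/lid.png

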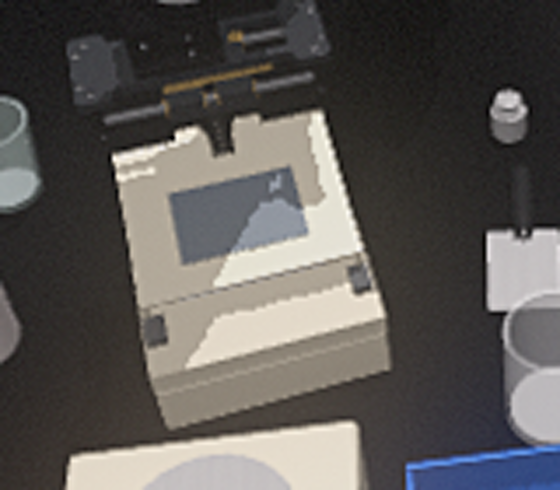

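The lid is nearly down, with the fingertips on its front edge at (222,140). Now I press.

```bash
python3 - <<'E'
from plan import *
R=tilt(AA,0)
arm.move_straight(A(-66,0,112),rate=.06,frame=R,threshold=12);print(local(),arm.read_ft_force().round(1))
for z in(108,105,102,100,98,97,96,95,94,93,92):
    s=arm.move_straight(A(-67,0,z),rate=.03,threshold=25);F=arm.read_ft_force();print(z,s,local(),F.round(1))
    if s or F[2]>26:break
arm.wait(.2)
arm.move_straight(A(-67,0,130),rate=.08)
arm.move_straight(A(-67,0,250),rate=.25);arm.wait(.3);rpt();shot("scene","end",crop=(90,150,250,290),f=3.5)
E
```

```text
[-66.   -0.2 112.6] [-1.6  0.1  2.3]
108 False [-66.2  -0.3 108.6] [-0.7 -0.6  5.5]
105 False [-66.8  -0.3 105.6] [-2.4 -0.9  5.9]
102 False [-67.5  -0.3 102.1] [-2.7  0.1  4.5]
100 False [-67.2  -0.3  99.9] [-1.5 -0.9  3.2]
98 False [-66.6   0.2  97.7] [-0.2 -0.5  0.6]
97 False [-66.6   0.2  96.9] [0.1 0.  2.1]
96 False [-66.7   0.2  96.4] [-1.5 -0.5  5.4]
95 False [-66.7   0.2  96.3] [-3.8  1.3 10.2]
94 False [-66.7   0.2  96.2] [-5.7  1.3 16.4]
93 False [-66.7   0.1  96.1] [-7.7  3.2 21.2]
92 False [-66.6   0.1  96. ] [-9.3  3.8 27.3]
t 44.02 p [ 0.5113 -0.2396  0.2488] F [-0.3 -0.2  0.1] gap 0.002
```

View pics/end.png

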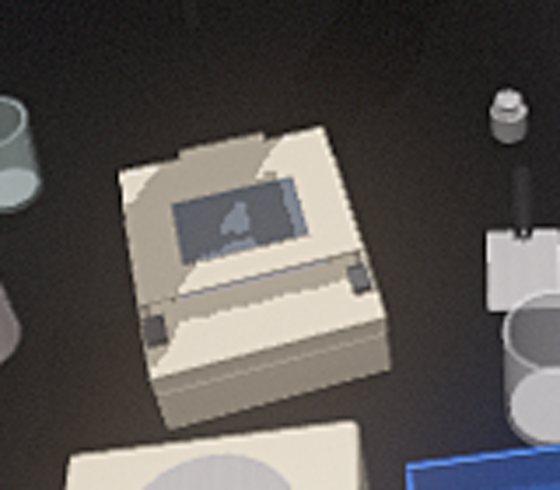

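After release the lid stays down, with its front corners at about (119,172) and (325,128). The force dropped to 0.6 N at 97.7 mm and it stopped hard at 96 mm, which fits a latched lid.

```bash
python3 - <<'E'
from plan import *
C=load("end")
for th in(0,.04,.1):
    print(th,[((proj(C,A(75-156*np.cos(th)+26*np.sin(th),y,70+156*np.sin(th)+26*np.cos(th)))[0]-[90,150])*3.5).round(0).tolist() for y in(-86,86)])
arm.job_done();print(arm.read_t())
E
```

```text
0 [[118.0, 174.0], [322.0, 128.0]]
0.04 [[117.0, 170.0], [321.0, 123.0]]
0.1 [[114.0, 163.0], [320.0, 117.0]]
the job is handed in; nothing more can be done
the job is handed in; nothing more can be done
```

The job is handed in at about 44 s on the robot's clock (limit 72 s). The plate is seated in the well under both catches and the lid is latched shut.

I gripped the plate by its rib, put its near edge under the lip, swung it down and pressed both far corners. Then I pushed the lid over from behind and pressed its front edge down.

- **Plate:** in the wrist picture its far edge sits within about 1 pixel of where a level, seated plate should be, with both noses above it. The left corner took about 5 N down to its stop. The right corner had already gone down with it. Pressing each at about 23 N afterwards, both stopped at the same height.
- **Lid:** the push force fell away near 98 mm and the lid stopped hard at 96 mm. It stayed down after I let go, and its front corners fit a lid angle of 0 to 0.02 rad (limit 0.04).
- **Forces:** the largest reading I took on the tool was about 29 N, in the final lid press. I read it between moves, so a brief peak could have been higher.
- **Bystanders:** the weight, spatula, jug and beaker look undisturbed in the last pictures. I made no separate measurement of them, and I did not recheck the slide box or the reagent and wash bottles at the end.
- **Disagreement:** a first check of the rib's end in the grip was off by about 13 pixels because I had read the base of its end face instead of the top. The plate's edge agreed to about 1 mm.

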